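Put the tool tray back in the bench rack over the stored tub

ROBOT

A 7-joint arm with a two-finger parallel gripper is mounted at the origin on the work surface. World frame = base frame: x ahead of the robot, y to its left, z up, the work surface at z = 0. Lengths are in m, angles in rad, forces in N, time in s.
With the tool pointing down it reaches from about 0.425 to 0.925 m from the base axis. Payload 6.8 kg.
Tool frame: the origin (TCP) lies on the front face of the gripper's body, between the roots of the fingers; the fingertips stand 73 mm ahead of it and the grasp point (between the pads) lies 54 mm ahead of it (env.nose_length is the distance from the TCP to the fingertips, in m); z points along the fingers, y is the direction in which the jaws open and shut (so a half turn about z gives the same grasp; the last joint's range is limited). The gripper opens to 85 mm and grips with 20 to 120 N. Pads are 22 mm wide; open, the fingers measure 114 mm over their backs; the gripper's body (76 mm by 85 mm) begins 54 mm behind the grasp point. The pads swing forward as they close: fully open they stand 13 mm farther back than shut.
Start: joints at [1.15, 0.477, 0.022, 1.555, -0.011, 1.109, -0.083], TCP at [0.208, -0.642, 0.304] pointing down, gripper open.
Joint ranges: [-2.96, 2.96], [-0.34, 2.1], [-1.41, 1.46], [0.24, 2.44], [-1.37, 4.51], [0.17, 1.92], [-2.96, 2.96]. Speed limits (rad/s): [2.39, 2.39, 3.14, 3.14, 3.14, 3.14, 3.14].

INTERFACE

Orientations are given as a unit quaternion [w, x, y, z].
In Python, from cell import env, kin, camera, calibration, job gives the robot as it stands. The module is installed in compiled form; this text tells all that it offers. Calls block until the motion is done:
- env.reach(position, orientation): joint-space move of the TCP to a pose.
- env.movel(position, velocity=0.15, rot=None, stop_force=None): straight line of the TCP; rot=None keeps the orientation; velocity is the mean speed in m/s. With stop_force (N) it stops when the force on the tool has changed by that much, and returns True; else False.
- env.goto_joints(angles): joint-space move.
- env.grip(opening, f_grip=None): finger opening in m; f_grip is the grip in N (None keeps the last); returns when the fingers have stopped.
- env.dwell(seconds).
- kin.inverse_kinematics(position, orientation): joint angles nearest the present ones, or None.
- env.get_state(): the state.
- camera(name): name is "side" or "top"; returns (picture, depth): 420x560x3 uint8, blue, green, red; 420x560 float32, m along the optical axis (not along the pixel's ray), 0 where there is no reading.
- calibration(name): a dict with "fx", "fy", "cx", "cy" (pixels), "rvec" (rotation vector, rad) and "tvec" (3), from world to camera coordinates, as OpenCV has them. Camera axes: x right, y down, z forward; pixel columns grow to the right and rows downward; lengths in m; the calibration is good to about 2 mm. A picture is of the moment at which its call begins. calibration takes no time and is no camera call.
A pose or a line that the arm cannot do raises env.PlanningError and nothing moves.
- job.job_done(): hands the job in, once; it reports no verdict.
The state is a dict: "time": time; "qpos": joint angles; "joint_velocities": joint speeds; "joint_torque": joint torques, N m; "tcp_pos": TCP position; "orientation": TCP orientation; "force": force on the tool from outside, world axes, zero at the start; "torque": the same for the moment, N m; "opening": finger opening in m.
Only numpy, scipy, OpenCV 4.12 (cv2) and the standard library are available. Lean on these libraries where they do the work, as an engineer would, in place of code of your own. Each camera call takes 0.05 s, during which the arm holds its last target. There are 200 camera calls.

TASK

One of the two clear tubs is stored standing in the tray rack. Slide the tool tray level into the rack from its open front, on the lowest pair of rails that lets it pass over that tub, and push it fully back to the stops; then swing the rack's keeper flap shut across the front so the tray cannot slide out. Leave both tubs, the spirit level, the file and the pliers where they are.

Things in the scene. Friction and masses are not known exactly. Their poses are not given: they have to be found in the camera images.
- rack: Open-topped tray rack fixed to the bench: two upright plywood cheeks, 150 mm deep, 15 mm thick, 175 mm high, 194 mm apart inside. Origin at mat level midway between the cheeks; x points from the open front (robot side) to the back, y to the left cheek, z up. No floor: one tub stands on the mat between the cheeks, near the origin. The middle is open above, so a held tray can slide right in.
- rack_mouth (a point): Middle of the rack's open front, 72 mm ahead (-x) of its origin, level with the middle rails' upper faces; axes as the rack's. Aluminium rails, 16 mm wide, 5 mm thick, run front to back in three pairs: upper faces 40, 85 and 130 mm above the rack's origin, 162 mm gap between left and right. Cheeks' turned-in tops (to 175 mm, 16 mm wide) bar entry from above.
- rack_stop (a point): Middle between the two upright rear stops, on their front faces, 70 mm behind (+x) the rack's origin, level with the middle rails' upper faces (85 mm). A tray that is fully home touches them, its centre then above the rack's origin.
- tray_grip (a point): Centre of the pine grip bar of the loose steel tool tray (0.35 to 0.6 kg, balanced here). Bar 110 mm long (y), 12 thick (x), 26 high, its centre 59 mm above the tray's underside, open below. The tray is a sheet 140 mm (x) by 186 mm (y), 4 mm thick, with flat side flanges that rest on rails, and walls 20 mm high within. It slides in along x, either end first; z up.
- keeper_post (a point): Grip point of the keeper: on the axis of a round upright wooden post (14 mm diameter, 50 mm high, foot 175 mm above the rack's origin) that stands on the steel keeper flap (150 mm high, 48 wide, 6 thick). The point is 202 mm above the rack's origin, 35 mm from the flap's hinge axis. The post turns with the flap.
- keeper_hinge (a point): Point on the keeper flap's vertical hinge axis at the front edge of the rack's right cheek, at the height of the post's grip point (x = -78 mm, y = -105 mm, z = 202 mm in the rack's frame).
- keeper (a joint): Keeper angle in rad: 0 = shut, the flap across the front pointing along the rack's +y; 1.57 = pointing straight out of the front (rack's -x); 2.4 = end stop, swung clear outwards. Seen from above it turns clockwise to shut. It starts open and stays where it is left (light friction, about 1 to 2 N at the post).
- tall_tub_mid (a point): Centre (half-way up) of the tall round clear plastic tub with grey clip-on lid: 108 mm high, 90 mm across, 0.5 kg. It stands either in the rack or out on the mat.
- short_tub_mid (a point): Centre (half-way up) of the short round clear plastic tub with grey clip-on lid: 64 mm high, 90 mm across, 0.5 kg. It stands in the other of the two places.
- level: Yellow plastic spirit level, 200 x 22 x 45 mm, on the mat; origin under its centre, x along it. Bystander.
- file: Steel file with wooden handle, 215 mm long, 20 mm high, lying on the mat; origin near its middle on the underside, x towards the blade's tip. Bystander.
- pliers: Slip-joint pliers, about 175 mm long, 12 mm high, lying on the mat; origin under the pivot, x towards the jaws. Bystander.
Things that resemble listed ones, but are neither listed nor needed, are in the scene too. Leave any orange look-alike of the part that bears tall_tub_mid alone.

How it is judged:
By the outcome, as a careful person would: the job done as asked, in the order asked, and still so for the second after the job is handed in, with the robot touching nothing.
It also fails if it takes over 62 s, if anything falls off the work surface, if the arm or the gripper's body presses on something with over 40 N, if the wrist force passes 120 N, or if a joint passes its speed limit or range.

## Working session

There is one attempt and no reset: what is moved stays moved. The work goes in short steps, each a Python script; the robot and the scene stay as the last script left them, time stands still between calls to the robot, and variables do not carry over. Pictures are saved under pics/ and viewed, about 8 in all and at most 12, crops included, and the job is handed in when it is done.

```bash
mkdir -p pics; cat > h.py <<'E'
import numpy as np, cv2
from cell import env, kin, camera, calibration, job
def cal(n):
    c=calibration(n);K=np.array([[c['fx'],0,c['cx']],[0,c['fy'],c['cy']],[0,0,1.]])
    return K,cv2.Rodrigues(np.array(c['rvec'],float))[0],np.array(c['tvec'],float).ravel()
def proj(n,p):
    K,R,t=cal(n);q=K@(R@np.array(p)+t);return q[:2]/q[2]
def plane(n,u,v,z):
    K,R,t=cal(n);o=-R.T@t;d=R.T@np.linalg.inv(K)@np.array([u,v,1.]);return o+d*(z-o[2])/d[2]
def cloud(n,D):
    K,R,t=cal(n);v,u=np.indices(D.shape)
    P=np.stack([(u-K[0,2])/K[0,0]*D,(v-K[1,2])/K[1,1]*D,D],-1)
    W=(P-t)@R;W[D==0]=np.nan;return W
E
python3 - <<'E'
from h import *
for n in("top","side"):
    I,D=camera(n);np.savez(f'{n}0.npz',I=I,D=D);cv2.imwrite(f'pics/{n}0.png',cv2.resize(I,(784,588),interpolation=cv2.INTER_CUBIC))
    K,R,t=cal(n);print(n,-R.T@t,K[0,0])
s=env.get_state();print(s['time'],s['tcp_pos'],s['orientation'],s['opening'],s['force'])
E
```

```text
top [ 0.46088134 -0.03024389  1.73252691] 513.0912690360078
side [ 0.32057432 -0.66979053  1.01687106] 405.6224092173561
0.1 [ 0.20759631 -0.64185392  0.30301728] [-7.98584143e-04  9.87794723e-01  1.55759161e-01 -1.77142040e-04] 0.08525308473707675 [ 0.14916801 -0.1581168  -0.74346658]
```

View pics/top0.png

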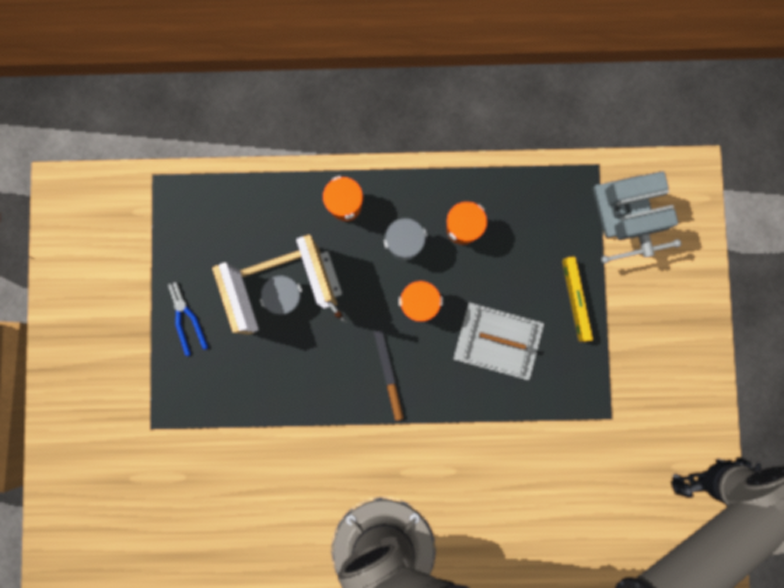

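View pics/side0.png

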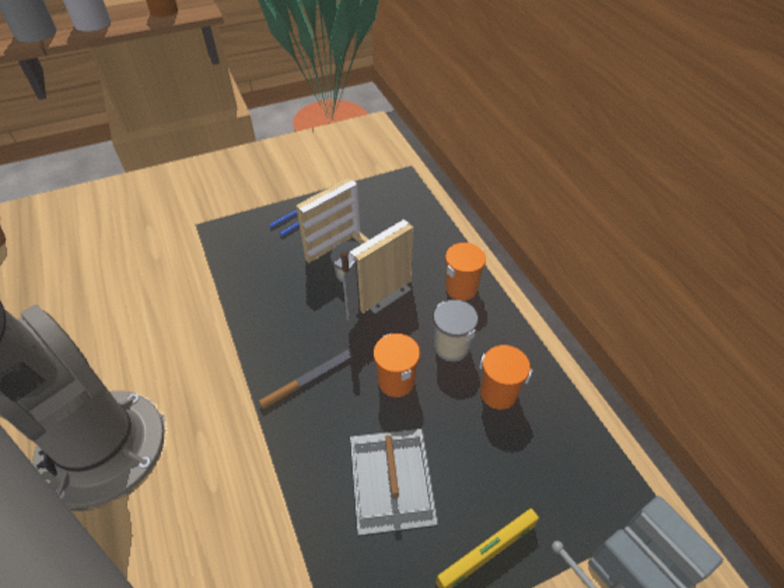

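Top view (784 px wide picture): the rack is at (280,290), with a grey-lidded tub inside at (281,295). The other grey-lidded tub is on the mat at (405,238). There are three orange look-alikes at (343,197), (467,222) and (420,301). The tray is at (500,342), and the keeper post sits near (337,312), swung outwards. Next I measure these from depth.

```bash
python3 - <<'E'
from h import *
W={}
for n in("top","side"):
    z=np.load(f'{n}0.npz');I,D=z['I'],z['D'];W[n]=(I,cloud(n,D))
I,C=W['top'];hsv=cv2.cvtColor(I,cv2.COLOR_BGR2HSV)
print('mat z',[np.nanmedian(C[int(v/1.4)-3:int(v/1.4)+3,int(u/1.4)-3:int(u/1.4)+3,2]) for u,v in((200,400),(300,400),(450,390))])
for u,v,nm in((281,295,'rack tub'),(405,238,'mat tub'),(343,197,'o1'),(420,301,'o2')):
    u=u/1.4;v=v/1.4;p=C[int(v)-3:int(v)+4,int(u)-3:int(u)+4].reshape(-1,3);print(nm,np.nanmedian(p,0))
def rect(P,nm):
    r=cv2.minAreaRect(P[:,:2].astype(np.float32)*1000);print(nm,len(P),np.round(r[0],1),np.round(r[1],1),round(r[2],2),'z',np.round(np.percentile(P[:,2],[5,50,95]),4))
for n in W:
    I,C=W[n];z=C[...,2]
    with np.errstate(all='ignore'):
        x,y=C[...,0],C[...,1]
        m=(z>.166)&(z<.186)&(x>.4)&(x<.8)&(y>-.05)&(y<.45)
        k,l,s,c=cv2.connectedComponentsWithStats(m.astype(np.uint8))
        for i in range(1,k):
            if s[i,4]>60: rect(C[l==i],n+' cheek')
        m=(z>.19)&(z<.24)&(x>.35)&(x<.8)&(y>-.05)&(y<.45)
        if m.sum():
            P=C[m];print(n,'post',len(P),P.mean(0),P.min(0),P.max(0),np.argwhere(m).mean(0)[::-1]*1.4)
        m=(x>.3)&(x<.7)&(y<-.08)&(y>-.38)&(z>.004)&(z<.1)
        k,l,s,c=cv2.connectedComponentsWithStats(m.astype(np.uint8))
        for i in range(1,k):
            if s[i,4]>60: rect(C[l==i],n+' traycand')
        m=(x>.3)&(x<.6)&(y<-.08)&(y>-.38)&(z>.055)&(z<.085)
        if m.sum()>5:rect(C[m],n+' bar')
t=W['top'][0];cv2.imwrite('pics/crop1.png',np.hstack([cv2.resize(t[150:260,140:260],(480,440),interpolation=cv2.INTER_CUBIC),cv2.resize(W['side'][0][120:230,200:280],(320,440),interpolation=cv2.INTER_CUBIC)]))
E
```

```text
mat z [np.float64(0.003193359028730463), np.float64(0.003655214145880298), np.float64(0.005645288503220504)]
rack tub [0.59921726 0.22255943 0.0685102 ]
mat tub [ 0.71716693 -0.06946793  0.11123266]
o1 [0.81750118 0.06945815 0.11173938]
o2 [ 0.57262967 -0.10068893  0.11280553]
top cheek 523 [631.1 128.8] [178.3  34.1] 18.68 z [0.1731 0.1791 0.1843]
top cheek 504 [585.8 317. ] [151.   33.5] 17.98 z [0.1732 0.1789 0.1842]
top post 22 [0.54124288 0.0780017  0.225359  ] [0.534728   0.07193692 0.19581044] [0.54812    0.08411018 0.23541847] [337.52727273 314.04545455]
top traycand 6081 [ 500.  -230.1] [399.8 299.8] 0.01 z [0.0043 0.0077 0.0193]
top bar 136 [ 481.1 -288.4] [108.5  12.1] 73.13 z [0.063  0.0762 0.0817]
side cheek 357 [587.  318.1] [151.   38.4] 17.29 z [0.1731 0.1778 0.1806]
side cheek 551 [623.6 124.8] [204.3  39.7] 20.95 z [0.1681 0.1777 0.1812]
side post 64 [0.54228168 0.07696058 0.21278291] [0.53661583 0.07091501 0.19021269] [0.54961362 0.08458875 0.23019863] [344.00625  260.159375]
side traycand 176 [ 685.9 -101.1] [28.5 49.1] 26.7 z [0.0048 0.043  0.0909]
side traycand 546 [ 565.8 -126.8] [141.7  82.2] 4.67 z [0.0043 0.0353 0.089 ]
side traycand 3762 [ 492.7 -279.2] [228.9 180.3] 77.07 z [0.0045 0.0074 0.0717]
side traycand 129 [ 612.3 -306.1] [61.2 68.8] 68.07 z [0.0041 0.005  0.0068]
side bar 357 [ 504.9 -218.9] [250.8  72.9] 59.73 z [0.0576 0.0737 0.0802]
```

View pics/crop1.png

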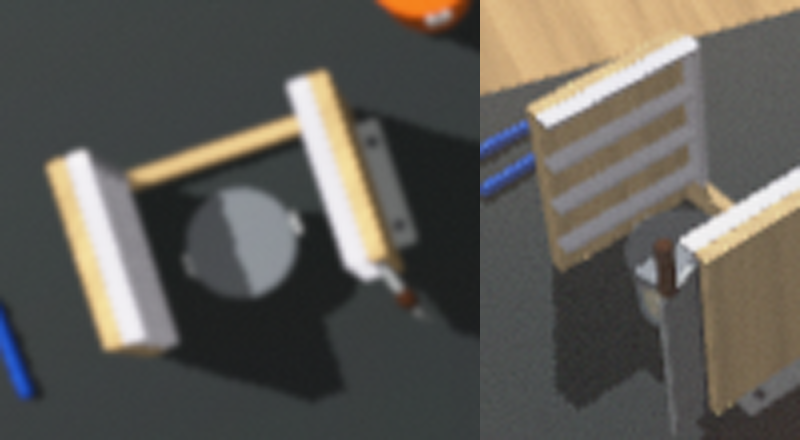

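The rack tub's lid is at z≈0.068, so it is the short tub (64 mm). The mat tub at 0.111 is the tall one. The lowest rails (40 mm) are therefore blocked and the middle rails (85 mm) are the ones to use. Now I refine the rack, bar and post poses.

```bash
cat > meas.py <<'E'
from h import *
def castmask(n,m,z): 
    v,u=np.nonzero(m);return np.array([plane(n,a,b,z) for a,b in zip(u,v)])[:,:2]
def rack(n,D,mz=.003):
    C=cloud(n,D);z=C[...,2];x,y=C[...,0],C[...,1]
    with np.errstate(all='ignore'): m=(z>.166)&(z<.188)&(x>.45)&(x<.8)&(y>.05)&(y<.4)
    P=castmask(n,m,.175+mz)*1000
    # long edges: iterate yaw from centroid-slices, per cheek
    o=np.array([615.,225]);th=np.radians(18)
    for it in range(6):
        R=np.array([[np.cos(th),-np.sin(th)],[np.sin(th),np.cos(th)]]);Q=(P-o)@R
        sl=[];mid=[];ends=[]
        for s in(1,-1):
            S=Q[(s*Q[:,1]>70)&(s*Q[:,1]<125)]
            E=S[np.abs(S[:,0])<68]
            b=np.round(E[:,0]/6);xs=np.unique(b)
            hi=[np.max(E[b==k,1]) for k in xs];lo=[np.min(E[b==k,1]) for k in xs]
            c=(np.array(hi)+lo)/2;f=np.polyfit(xs*6,c,1);sl.append(f[0]);mid.append(f[1])
            w=S[np.abs(S[:,1]-s*97)<10];ends.append((w[:,0].min(),w[:,0].max()))
        th+=np.mean(sl);d=np.array([np.mean([np.mean(e) for e in ends[:1]]),np.mean(mid)]);o=o+R@d
    print(n,'rack',np.round(o,1),'yaw',round(np.degrees(th),2),'slopes',np.round(np.degrees(sl),2),'mids',np.round(mid,1),'ends',np.round(ends,1))
    return o,th
if __name__=='__main__':
    for n in('top','side'):
        z=np.load(f'{n}0.npz');I,D=z['I'],z['D'];o,th=rack(n,D)
        hsv=cv2.cvtColor(I,cv2.COLOR_BGR2HSV);C=cloud(n,D);x,y,Z=np.moveaxis(C,-1,0)
        br=(hsv[...,0]<20)&(hsv[...,1]>90)
        m=br&(x>.38)&(x<.58)&(y<-.2)&(y>-.37)
        P=castmask(n,m,.075 if n=='top' else .069)*1000;r=cv2.minAreaRect(P.astype(np.float32));print(n,'bar',len(P),np.round(r,2) if 0 else r,P.mean(0))
        # tray sheet by bright pixels near mat
        m=(hsv[...,1]<60)&(hsv[...,2]>90)&(x>.36)&(x<.6)&(y<-.16)&(y>-.42)&(Z<.05)
        m=cv2.morphologyEx(m.astype(np.uint8),cv2.MORPH_OPEN,np.ones((3,3)))
        P=castmask(n,m,.006)*1000;print(n,'sheet',cv2.minAreaRect(P.astype(np.float32)))
        R=np.array([[np.cos(th),-np.sin(th)],[np.sin(th),np.cos(th)]])
        hz=o+R@[-78,-105];m=(Z>.19)&(Z<.24)&(x>.45)&(x<.62)&(y>.03)&(y<.14)
        p=castmask(n,m,.226 if n=='top' else .21)*1000;p=p.mean(0);q=R.T@(p-hz)
        print(n,'hinge',hz,'post',p,'r',np.hypot(*q),'angle',np.arctan2(-q[0],q[1]))
E
python3 meas.py
```

```text
top rack [614.7 224.8] yaw 17.46 slopes [ 0.03 -0.03] mids [ 96.3 -96.3] ends [[-75.2  75.2]
 [-90.4  74.9]]
top bar 101 ((479.9045715332031, -289.46881103515625), (107.25212860107422, 9.88625431060791), 73.47105407714844) [ 479.84041275 -290.42025303]Traceback (most recent call last):
  File "meas.py", line 33, in <module>
    P=castmask(n,m,.006)*1000;print(n,'sheet',cv2.minAreaRect(P.astype(np.float32)))
      ~~~~~~~~^^^^^^^^^^
  File "meas.py", line 3, in castmask
    v,u=np.nonzero(m);return np.array([plane(n,a,b,z) for a,b in zip(u,v)])[:,:2]
                                       ~~~~~^^^^^^^^^
  File "h.py", line 9, in plane
    K,R,t=cal(n);o=-R.T@t;d=R.T@np.linalg.inv(K)@np.array([u,v,1.]);return o+d*(z-o[2])/d[2]
          ~~~^^^
  File "h.py", line 4, in cal
    c=calibration(n);K=np.array([[c['fx'],0,c['cx']],[0,c['fy'],c['cy']],[0,0,1.]])
ValueError: time passes only in moves, steps and waits
```

```bash
sed -i 's/^def cal(n)/import functools\n@functools.lru_cache\ndef cal(n)/' h.py; python3 meas.py
```

```text
top rack [614.7 224.8] yaw 17.46 slopes [ 0.03 -0.03] mids [ 96.3 -96.3] ends [[-75.2  75.2]
 [-90.4  74.9]]
top bar 101 ((479.9045715332031, -289.46881103515625), (107.25212860107422, 9.88625431060791), 73.47105407714844) [ 479.84041275 -290.42025303]
top sheet ((480.8407287597656, -289.67559814453125), (191.4722442626953, 145.6527099609375), 73.13514709472656)
top hinge [571.80287974 101.26168987] post [541.21739463  77.96195986] r 38.449308422445554 angle 1.9170827517396722
side rack [613.6 222.8] yaw 17.16 slopes [-0.31  0.23] mids [ 97.4 -97.3] ends [[ -77.9   77.9]
 [-110.9   79. ]]
side bar 177 ((482.61639404296875, -287.39520263671875), (111.64884948730469, 10.385619163513184), 73.01519775390625) [ 482.40701911 -288.83629957]
side sheet ((484.16412353515625, -285.7486267089844), (189.16444396972656, 142.2493438720703), 73.11103820800781)
side hinge [570.05262731  99.49477493] post [543.10708625  79.74231864] r 33.40990440303871 angle 1.9039451037869313
```

Both views agree: rack ≈(0.614,0.224) with yaw 17.4°, bar ≈(0.481,-0.289) with tray yaw -16.8°, keeper at 1.91 rad (open). The sizes match too: cheek mids ±96.4 mm, sheet about 140x186 mm, post radius about 35 mm. Next I check the plan's IK, then grasp and lift.

```bash
cat >> h.py <<'E'
O=np.array([.6144,.2242]);TH=np.radians(17.4);MZ=.003
def q(phi): p=(phi+np.pi/2)/2; return [0,np.cos(p),np.sin(p),0]   # jaws along yaw phi
def rk(x,y,z,o=O,th=TH): return [o[0]+x*np.cos(th)-y*np.sin(th),o[1]+x*np.sin(th)+y*np.cos(th),z]
E
python3 - <<'E'
from h import *
ph=np.radians(-16.8);b=[.4812,-.2890]
for p,o in((b+[.2],q(ph)),(b+[.116],q(ph)),(b+[.38],q(ph)),(rk(-.18,0,.38),q(TH)),(rk(-.18,0,.205),q(TH)),(rk(0,0,.205),q(TH))):
    r=kin.inverse_kinematics(p,o);print(None if r is None else np.round(r,2))
env.reach(b+[.2],q(ph));env.movel(b+[.116],.12)
env.grip(0,80);s=env.get_state();print(s['opening'],s['force'],s['time'])
env.movel(b+[.18],.12);env.dwell(.2);s=env.get_state();print(s['opening'],s['force'],s['torque'],s['time'],s['tcp_pos'])
E
```

```text
[ 0.69  0.44 -0.33  1.91  0.19  0.83 -0.03]
[ 0.66  0.56 -0.3   1.95  0.26  0.67 -0.09]
[ 0.7   0.25 -0.33  1.72  0.09  1.19  0.06]
[ 0.52  0.22 -1.14  1.87  0.21  1.19 -0.39]
[ 0.42  0.54 -1.15  2.06  0.62  0.94 -0.76]
[ 0.16  0.72 -0.9   1.65  0.62  1.09 -0.62]
0.01113001602075731 [-1.30123197  0.03557069  4.85222987] 3.2917
0.010924825192471031 [ 0.72018939 -0.3430353  -4.92270856] [-0.0086596  -0.00538137  0.0204835 ] 4.175 [ 0.48068522 -0.2887268   0.1790058 ]
```

```bash
python3 - <<'E'
from h import *
env.movel([.4812,-.289,.38],.2)
env.reach(rk(-.18,0,.38),q(TH))
env.movel(rk(-.18,0,.207),.15);env.dwell(.3)
s=env.get_state();print(s['time'],s['tcp_pos'],s['orientation'],s['force'],s['torque'],s['opening'])
for n in('top','side'):
    I,D=camera(n);np.savez(f'{n}1.npz',I=I,D=D)
T=np.load('top1.npz')['I'];S=np.load('side1.npz')['I']
cv2.imwrite('pics/pre.png',np.hstack([cv2.resize(T[140:300,130:290],(400,400)),cv2.resize(S[100:260,150:310],(400,400))]))
E
```

```text
8.6083 [0.44281942 0.1703797  0.2073818 ] [3.04196932e-04 5.92080790e-01 8.05878515e-01 2.53880774e-04] [-0.01565302 -0.20283427 -4.09738461] [-0.04522719  0.01745864 -0.03381474] 0.010720643859382017
```

View pics/pre.png

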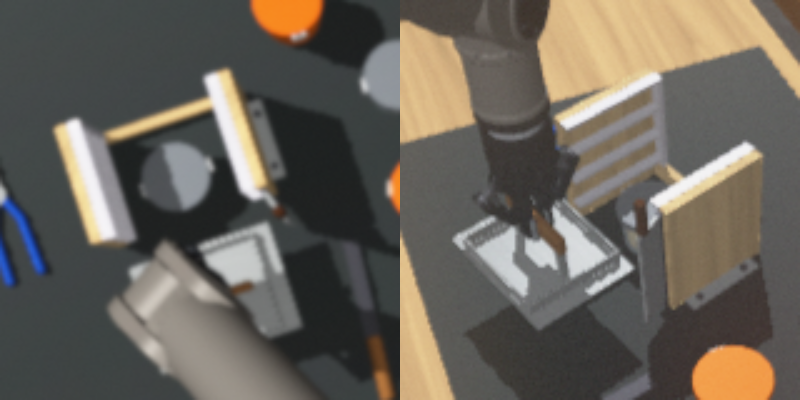

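```bash
python3 - <<'E'
from meas import *
for n,o,t in(('top',[.6147,.2248],17.46),('side',[.6136,.2228],17.3)):
    z=np.load(f'{n}1.npz');I,D=z['I'],z['D'];C=cloud(n,D);hsv=cv2.cvtColor(I,cv2.COLOR_BGR2HSV)
    th=np.radians(t);R=np.array([[np.cos(th),-np.sin(th)],[np.sin(th),np.cos(th)]])
    L=(C[...,:2]-o)@R;Z=C[...,2]
    m=(L[...,0]>-.28)&(L[...,0]<-.09)&(abs(L[...,1])<.102)&(Z>.07)&(Z<.115)&(hsv[...,1]<60)
    v,u=np.nonzero(m);G=np.c_[L[m],np.ones(len(v))];zz=Z[m]
    fm=zz<np.median(zz)+.006
    c=np.linalg.lstsq(G[fm],zz[fm],rcond=None)[0]
    print(n,m.sum(),'z plane slopes',np.round(c[:2],3),'z at centre',round(c@[-.18,0,1],4))
    Q=(castmask(n,m,.098)-o)@R*1000
    px=3
    def edge(a,b,lo,hi,f):
        k=np.round(Q[:,a]/6);xs=[i for i in np.unique(k) if lo<i*6<hi];e=[f(Q[k==i,b]) for i in xs]
        p=np.polyfit(np.array(xs)*6,e,1);r=e-np.polyval(p,np.array(xs)*6);return np.round([np.median(e),np.degrees(p[0]),r.std()],2)
    print('right edge y',edge(0,1,-240,-125,np.min),'left',edge(0,1,-240,-125,np.max),'front x',edge(1,0,-85,0,np.max),edge(1,0,-85,85,np.max),'rear',edge(1,0,-80,80,np.min))
E
```

```text
top 935 z plane slopes [-0.002 -0.007] z at centre 0.0984
right edge y [-9.33e+01  5.00e-02  5.00e-01] left [-26.36  48.43  26.46] front x [-112.76    0.22    0.63] [-113.16   -0.17    0.61] rear [-200.93   59.05   23.66]
side 1781 z plane slopes [ 0.003 -0.001] z at centre 0.0982
right edge y [-92.07   0.12   0.68] left [ 83.06 -37.83  33.75] front x [-108.98    1.78    1.11] [-108.49   -7.74   13.97] rear [-2.4875e+02 -1.9000e-01  6.4000e-01]
```

Level and aligned: the tray's edges are within 1 mm of the rack frame. Inserting now.

```bash
python3 - <<'E'
from h import *
f=lambda l:(lambda s:print(l,round(s['time'],2),np.round(s['tcp_pos'],4),np.round(s['force'],1),np.round(s['torque'],2)))(env.get_state())
lx=lambda:(np.array(env.get_state()['tcp_pos'])[:2]-O)@[np.cos(TH),np.sin(TH)]
h=env.movel(rk(-.012,0,.207),.08,stop_force=12);f(('in',h));print(lx())
if not h:
    h=env.movel(rk(-.012,0,.190),.03,stop_force=5);f(('down',h))
    z=env.get_state()['tcp_pos'][2]
    h=env.movel(rk(.012,0,z),.03,stop_force=10);f(('push',h));print(lx())
for n in('top','side'):
    I,D=camera(n);np.savez(f'{n}2.npz',I=I,D=D)
T=np.load('top2.npz')['I'];S=np.load('side2.npz')['I']
cv2.imwrite('pics/in.png',np.hstack([cv2.resize(T[140:300,130:290],(400,400)),cv2.resize(S[100:260,170:330],(400,400))]))
E
```

```text
('in', False) 10.96 [0.6027 0.2205 0.207 ] [ 0.2  0.1 -3.3] [-0.03  0.   -0.05]
-0.012266020477077214
('down', True) 11.3 [0.6033 0.2208 0.2014] [ 0.  -0.2  4.8] [-0.06  0.06  0.07]
('push', True) 11.57 [0.6035 0.2209 0.2014] [-1.4 -1.1  3. ] [-0.09  0.12  0.04]
-0.011409399150912342
```

View pics/in.png

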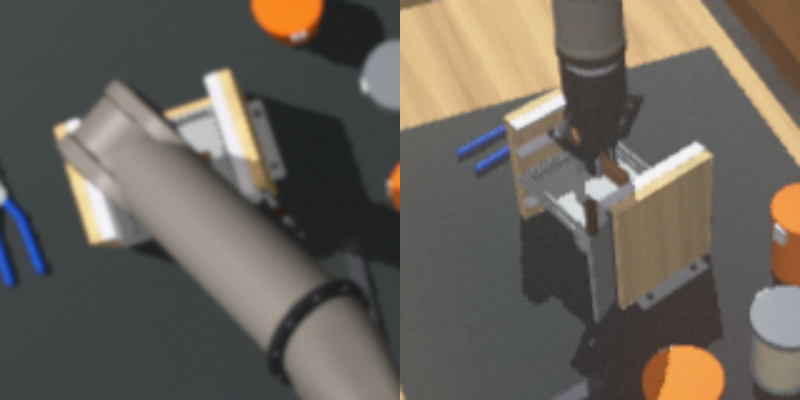

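Contact came at TCP z=0.2014, so the underside is at 0.088, which is the middle rails. The push stopped early, probably on rail friction, so I unload slightly and push again.

```bash
python3 - <<'E'
from h import *
f=lambda l:(lambda s:print(l,round(s['time'],2),np.round(s['tcp_pos'],4),np.round(s['force'],1),np.round(s['torque'],2)))(env.get_state())
lx=lambda:(np.array(env.get_state()['tcp_pos'])[:2]-O)@[np.cos(TH),np.sin(TH)]
env.movel(rk(-.0114,0,.2025),.03);env.dwell(.3);f('up')
h=env.movel(rk(.012,0,.2025),.025,stop_force=12);f(('push',h));print(lx())
env.dwell(.2);f('after');print(lx())
E
```

```text
up 12.22 [0.6033 0.2206 0.2021] [ 0.7 -0.  -3.9] [-0.    0.01  0.01]
('push', True) 12.82 [0.615  0.2244 0.2017] [-1.6 -1.6  3.5] [ 0.06  0.02 -0.03]
0.0006416467580261129
after 13.03 [0.6148 0.2243 0.2016] [-0.9  0.9  4. ] [ 0.31 -0.33 -0.1 ]
0.00045835609159645784
```

```bash
python3 - <<'E'
from h import *
f=lambda l:(lambda s:print(l,round(s['time'],2),np.round(s['tcp_pos'],4),np.round(s['force'],1),np.round(s['torque'],2)))(env.get_state())
lx=lambda:(np.array(env.get_state()['tcp_pos'])[:2]-O)@[np.cos(TH),np.sin(TH)]
for k in range(2):
    h=env.movel(rk(.008,0,.2022),.015,stop_force=18);f(('push',h));print(lx())
env.grip(.05);env.dwell(.2);f('open');print(lx())
p=env.get_state()['tcp_pos'];env.movel([p[0],p[1],.30],.15)
env.reach(rk(-.16,0,.36),q(TH))
I,D=camera('side');np.savez('side3.npz',I=I,D=D);I2,D2=camera('top');np.savez('top3.npz',I=I2,D=D2)
cv2.imwrite('pics/out.png',np.hstack([cv2.resize(I2[140:260,130:250],(400,400)),cv2.resize(I[110:230,190:310],(400,400))]));f('')
E
```

```text
('push', True) 13.41 [0.6159 0.2247 0.2021] [-2.1 -2.   4.6] [0.   0.02 0.06]
0.001556080585128018
('push', True) 13.73 [0.6166 0.225  0.2025] [-1.8 -0.8  5.1] [0.11 0.07 0.07]
0.002309983994558748
open 14.39 [0.6164 0.2251 0.202 ] [ 0.1 -0.2  0.4] [-0.05  0.01  0.02]
0.002161930828318951
 16.02 [0.4628 0.1763 0.3595] [-0.8 -0.8 -0.3] [ 0.01  0.04 -0.  ]
```

View pics/out.png

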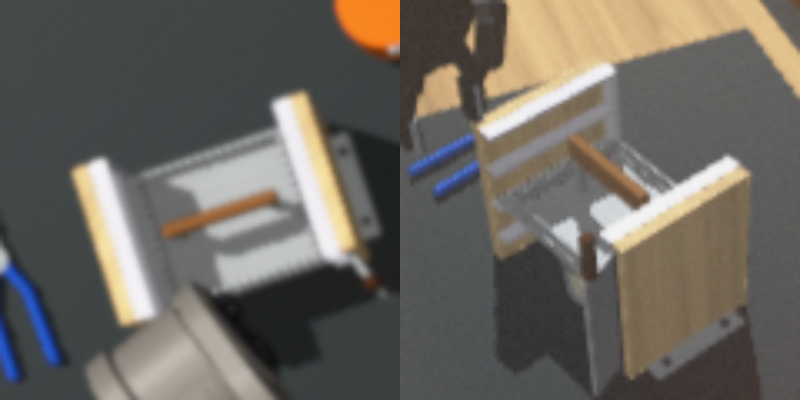

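```bash
python3 - <<'E'
from meas import *
for n,zb in(('top',.160),('side',.156)):
    z=np.load(f'{n}3.npz');I,D=z['I'],z['D'];C=cloud(n,D);hsv=cv2.cvtColor(I,cv2.COLOR_BGR2HSV)
    D0=np.load(f'{n}0.npz')['D'];o,th=rack(n,D0)
    R=np.array([[np.cos(th),-np.sin(th)],[np.sin(th),np.cos(th)]]);o=o/1000
    L=(C[...,:2]-o)@R
    m=(hsv[...,0]<20)&(hsv[...,1]>90)&(abs(L[...,0])<.03)&(abs(L[...,1])<.065)&(C[...,2]>.125)&(C[...,2]<.175)
    Q=((castmask(n,m,zb)-o)@R*1000);r=cv2.minAreaRect(Q.astype(np.float32));print(n,'bar in rack',len(Q),r,Q.mean(0),'z',np.nanmedian(C[m][:,2]))
    m=(L[...,0]>-.1)&(L[...,0]<.09)&(abs(L[...,1])<.078)&(C[...,2]>.075)&(C[...,2]<.115)&(hsv[...,1]<60)
    Q=((castmask(n,m,.092)-o)@R*1000);print('tray ext',np.round(np.percentile(Q,[.5,99.5],axis=0),1).tolist())
E
```

```text
top rack [614.7 224.8] yaw 17.46 slopes [ 0.03 -0.03] mids [ 96.3 -96.3] ends [[-75.2  75.2]
 [-90.4  74.9]]
top bar in rack 126 ((-3.8907504081726074, -0.7876510620117188), (106.79484558105469, 12.766728401184082), 89.86099243164062) [-3.9314661   3.17173042] z 0.1611534808820757
tray ext [[-72.4, -73.4], [66.7, 77.3]]
side rack [613.6 222.8] yaw 17.16 slopes [-0.31  0.23] mids [ 97.4 -97.3] ends [[ -77.9   77.9]
 [-110.9   79. ]]
side bar in rack 157 ((-2.159944534301758, 1.8593406677246094), (21.000349044799805, 112.08364868164062), 0.8009504675865173) [-2.05949017  0.12341413] z 0.15775164073559925
tray ext [[-70.0, -32.5], [75.4, 87.7]]
```

The cameras put the bar about 3–4 mm short of home, so the push force had probably tipped or slipped the tray. I'll push low on the tray's front edge with closed fingertips, where nothing tips.

```bash
python3 - <<'E'
from h import *
f=lambda l:(lambda s:print(l,round(s['time'],2),np.round(s['tcp_pos'],4),np.round(s['force'],1)))(env.get_state())
lx=lambda:round(float((np.array(env.get_state()['tcp_pos'])[:2]-O)@[np.cos(TH),np.sin(TH)]),4)
env.grip(0,40)
env.movel(rk(-.135,0,.36),.2);env.movel(rk(-.135,0,.158),.15);f('low')
h=env.movel(rk(-.098,0,.158),.05,stop_force=8);print(h,lx())
for st in(6,10,14,14):
    h=env.movel(rk(-.072,0,.158),.015,stop_force=st);s=env.get_state();print(h,lx(),np.round(s['force'],1));env.dwell(.15);print(lx(),np.round(env.get_state()['force'],1))
    if not h:break
env.movel(rk(-.135,0,.158),.15);env.movel(rk(-.135,0,.30),.2);f('')
I,D=camera('side');np.savez('side4.npz',I=I,D=D);I2,D2=camera('top');np.savez('top4.npz',I=I2,D=D2)
E
cat > bar.py <<'E'
from meas import *
import sys;k=sys.argv[1]
for n,zb,o,t in(('top',.160,[.6147,.2248],17.46),('side',.156,[.6136,.2228],17.16)):
    z=np.load(f'{n}{k}.npz');I,D=z['I'],z['D'];C=cloud(n,D);hsv=cv2.cvtColor(I,cv2.COLOR_BGR2HSV);th=np.radians(t)
    R=np.array([[np.cos(th),-np.sin(th)],[np.sin(th),np.cos(th)]])
    L=(C[...,:2]-o)@R
    m=(hsv[...,0]<20)&(hsv[...,1]>90)&(abs(L[...,0])<.03)&(abs(L[...,1])<.065)&(C[...,2]>.125)&(C[...,2]<.175)
    Q=((castmask(n,m,zb)-o)@R*1000);print(n,'bar in rack',len(Q),np.round(Q.mean(0),1),'z',np.nanmedian(C[m][:,2]))
E
python3 bar.py 4
```

```text
low 18.32 [0.486  0.1841 0.1588] [ 0.   0.4 -1. ]
False -0.0983
True -0.0801 [-0.8 -0.3  4.3]
-0.0802 [-0.4 -0.4  5.4]
True -0.0797 [-2.8 -1.2  7.7]
-0.0797 [-2.6 -1.   7. ]
True -0.078 [-1.7 -1.3  7.4]
-0.0781 [-1.5 -0.4  7.2]
True -0.0777 [-2.4 -1.   6.5]
-0.0777 [-1.7 -1.7  6.9]
 23.38 [0.4853 0.1834 0.299 ] [-0.2  0.2 -0.4]
top bar in rack 125 [-3.9  3.2] z 0.16027400319324417
side bar in rack 156 [-2. -0.] z 0.1580492409652983
```

The tray did not budge, so it may already be home, with my rack x-origin biased by about 3 mm. I'll check the rear stops directly in enlarged crops.

```bash
python3 - <<'E'
from h import *
T=np.load('top4.npz')['I'];S=np.load('side4.npz')['I']
def rect(n,I,z):
    g=[(-.1,.1),(.1,.1),(.1,-.1),(-.1,-.1)]   # rack xy: right = +x(back), up=+y
    src=np.float32([proj(n,rk(a,b,z)) for a,b in g]);dst=np.float32([((a+.1)*2000,(.1-b)*2000) for a,b in g])
    M=cv2.getPerspectiveTransform(src,dst);J=cv2.warpPerspective(I,M,(400,400),flags=cv2.INTER_CUBIC)
    for x in(-.07,0,.07): cv2.line(J,(int((x+.1)*2000),0),(int((x+.1)*2000),12),(0,0,255),1)
    return J
cv2.imwrite('pics/rect.png',np.hstack([rect('top',T,.092),rect('side',S,.092)]))
E
```

```text
(no output)
```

View pics/rect.png

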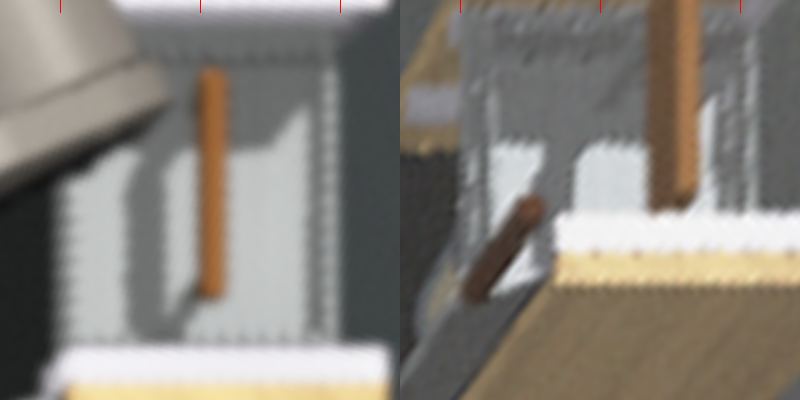

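```bash
python3 - <<'E'
from meas import *
for k in '34':
  for n,o,t in(('top',[.6147,.2248],17.46),('side',[.6136,.2228],17.16)):
    z=np.load(f'{n}{k}.npz');I,D=z['I'],z['D'];C=cloud(n,D);th=np.radians(t);hsv=cv2.cvtColor(I,cv2.COLOR_BGR2HSV)
    R=np.array([[np.cos(th),-np.sin(th)],[np.sin(th),np.cos(th)]]);L=(C[...,:2]-o)@R;Z=C[...,2]
    m=(abs(L[...,0])<.05)&(abs(L[...,1])<.06)&(Z>.075)&(Z<.108)&(hsv[...,1]<60)
    c=np.linalg.lstsq(np.c_[L[m],np.ones(m.sum())],Z[m],rcond=None)[0];print(k,n,m.sum(),'slopes',np.round(c[:2],4),'z0',round(c[2],4))
    for lo,hi in((-.06,-.04),(-.03,0),(.02,.05)):
        mm=m&(L[...,0]>lo)&(L[...,0]<hi);print('   ',np.round([np.median(Z[mm]),mm.sum()],4))
E
```

```text
3 top 979 slopes [-0.0053 -0.0001] z0 0.0932
    [9.37e-02 1.15e+02]
    [9.32e-02 3.16e+02]
    [9.29e-02 3.48e+02]
3 side 343 slopes [0.0024 0.0151] z0 0.0922
    [ 0.092 46.   ]
    [9.2e-02 1.5e+02]
    [ 0.0914 13.    ]
4 top 876 slopes [-0.0003 -0.0095] z0 0.0932
    [ 0.0928 82.    ]
    [9.31e-02 2.80e+02]
    [9.3e-02 3.4e+02]
4 side 339 slopes [0.0028 0.0084] z0 0.0925
    [ 0.0924 48.    ]
    [9.25e-02 1.51e+02]
    [ 0.0907 11.    ]
```

```bash
python3 - <<'E'
from h import *
for n,k,o,t,y0,y1 in(('top','4',[.6147,.2248],17.46,-.06,-.01),('top','3',[.6147,.2248],17.46,-.06,-.02),('side','4',[.6136,.2228],17.16,.0,.05)):
    I=cv2.cvtColor(np.load(f'{n}{k}.npz')['I'],cv2.COLOR_BGR2GRAY);th=np.radians(t)
    xs=np.arange(-.1,.1,.0005);ys=np.arange(y0,y1,.002)
    U=np.array([[proj(n,rk(x,y,.092,o,th)) for x in xs] for y in ys],np.float32)
    P=cv2.remap(I,U[...,0].copy(),U[...,1].copy(),cv2.INTER_LINEAR).mean(0);g=np.gradient(cv2.GaussianBlur(P[None].astype(np.float32),(9,1),0)[0])
    f=xs<-.05;r=xs>.05
    pk=lambda m,s:np.round(1000*xs[m][np.argsort(-s*g[m])[:1]],1)
    print(n,k,'front rise',pk(f,1),'rear fall',pk(r,-1));print(np.round(P[f][::6]),np.round(P[r][::6]))
    # bar
E
```

```text
top 4 front rise [-72.] rear fall [69.]
[ 32.  32.  32.  32.  32.  32.  32.  35.  50.  79. 111. 142. 170. 187.
 194. 197. 197.] [177. 148. 125. 125. 142. 147. 122.  88.  71.  68.  67.  67.  67.  67.
  67.  67.  68.]
top 3 front rise [-72.5] rear fall [69.]
[ 32.  32.  32.  32.  32.  32.  32.  35.  50.  78. 111. 143. 170. 186.
 193. 196. 196.] [176. 147. 124. 123. 139. 143. 119.  86.  70.  67.  66.  66.  67.  67.
  67.  67.  67.]
side 4 front rise [-55.] rear fall [58.]
[ 81.  82.  84.  85.  88.  88.  87.  84.  86.  87.  94. 109. 120. 119.
 111. 133. 162.] [155. 188. 179. 142. 121. 122. 119. 114. 130. 139. 118.  98.  95.  95.
  95.  95.  94.]
```

```bash
python3 - <<'E'
from h import *
def st(l):
    s=env.get_state();e=np.array([np.cos(TH),np.sin(TH)]);p=np.array(s['tcp_pos']);F=np.array(s['force']);print(l,round(s['time'],2),'x',round(((p[:2]-O)@e)*1000,2),'z',round(p[2],4),'Fx',round(F[:2]@e,1),'Fz',round(F[2],1),'op',round(s['opening'],4))
env.reach(rk(-.001,0,.30),q(TH));env.grip(.05);env.movel(rk(-.001,0,.2014),.12)
env.grip(0,60);env.dwell(.1);st('grip')
for x in(-.001,.0,.001,.002,.003,.004,.005):
    h=env.movel(rk(x,0,.2020),.01,stop_force=30);env.dwell(.15);st((x,h))
    if h:break
E
```

```text
grip 26.11 x -0.56 z 0.2022 Fx -0.8 Fz 6.1 op 0.0112
(-0.001, False) 26.51 x -0.74 z 0.2022 Fx 1.6 Fz 4.2 op 0.0109
(0.0, False) 26.91 x -0.6 z 0.2022 Fx -2.9 Fz 5.4 op 0.0111
(0.001, False) 27.31 x -0.47 z 0.2022 Fx -6.4 Fz 9.5 op 0.0111
(0.002, False) 27.71 x 0.08 z 0.2023 Fx -8.4 Fz 12.3 op 0.0112
(0.003, False) 28.11 x 0.43 z 0.2023 Fx -12.0 Fz 13.7 op 0.011
(0.004, False) 28.51 x 0.66 z 0.2024 Fx -15.9 Fz 15.8 op 0.0111
(0.005, False) 28.91 x 0.88 z 0.2024 Fx -18.0 Fz 20.8 op 0.011
```

Resistance rises steadily to 18 N while the tray hardly moves, so it is against the stops. I release it, then go for the keeper.

```bash
python3 - <<'E'
from h import *
def st(l):
    s=env.get_state();print(l,round(s['time'],2),np.round(s['tcp_pos'],4),np.round(s['force'],1),round(s['opening'],4))
env.movel(rk(.001,0,.2018),.02);env.grip(.05);st('rel')
p=env.get_state()['tcp_pos'];env.movel([p[0],p[1],.32],.2)
Q=q(TH+np.pi/4);H=np.array(rk(-.078,-.105,0)[:2])
def post(a): return rk(-.078-.035*np.sin(a),-.105+.035*np.cos(a),.261)
print('hinge',H,'post pred',post(1.91))
b=[.5418,.0785]
env.reach(b+[.34],Q);st('above')
env.grip(.085);
I,D=camera('side');np.savez('side5.npz',I=I,D=D);I2,D2=camera('top');np.savez('top5.npz',I=I2,D=D2)
cv2.imwrite('pics/post.png',np.hstack([cv2.resize(I2[140:260,130:250],(400,400)),cv2.resize(I[110:230,190:310],(400,400))]))
h=env.movel(b+[.261],.1,stop_force=8);st(('down',h))
if not h: env.grip(0,25);st('grip')
E
python3 bar.py 5
```

```text
rel 29.72 [0.6153 0.2244 0.2015] [ 0.   0.1 -0.1] 0.0502
hinge [0.57136854 0.10067958] post pred [np.float64(0.5433557297147392), np.float64(0.0796966716984259), 0.261]
above 31.38 [0.5418 0.0787 0.3393] [-0.1 -0.4 -0.1] 0.0502
('down', False) 32.86 [0.5422 0.0788 0.2616] [ 0.2 -0.4  1.9] 0.0847
grip 33.51 [0.5436 0.0803 0.2617] [ 7.4  5.6 -4.8] 0.0129
top bar in rack 127 [-4.   3.5] z 0.160287998390446
side bar in rack 106 [ -1.9 -17.1] z 0.15770535083504655
```

View pics/post.png

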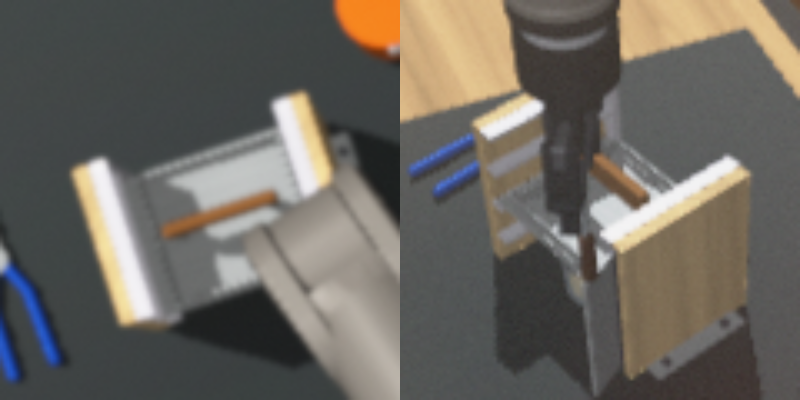

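```bash
python3 - <<'E'
from h import *
def st(l):
    s=env.get_state();p=rk(-.078,-.105,0);d=np.array(s['tcp_pos'])[:2]-p[:2];R=np.array([[np.cos(TH),-np.sin(TH)],[np.sin(TH),np.cos(TH)]]);u=R.T@d
    print(l,round(s['time'],2),'r',round(np.hypot(*u)*1000,1),'a',round(np.arctan2(-u[0],u[1]),3),np.round(s['force'],1),round(s['opening'],4))
def post(a): return rk(-.078-.035*np.sin(a),-.105+.035*np.cos(a),.261)
for a in np.append(np.arange(1.75,0,-.19),0):
    h=env.movel(post(a),.05,stop_force=20);st((round(a,2),h))
    if h:break
if not h:
    h=env.movel(post(-.1),.02,stop_force=10);st(('end',h))
E
```

```text
(np.float64(1.75), False) 33.78 r 34.5 a 1.778 [ 2.6 -3.4  4.8] 0.0132
(np.float64(1.56), False) 34.07 r 35.6 a 1.603 [-2.6 -7.1  9.5] 0.0135
(np.float64(1.37), False) 34.35 r 36.9 a 1.415 [-10.6  -8.1  17. ] 0.0131
(np.float64(1.18), False) 34.63 r 38.2 a 1.21 [-14.4  -6.7  17.4] 0.0134
(np.float64(0.99), False) 34.92 r 38.8 a 1.02 [-16.3  -4.3  14. ] 0.0129
(np.float64(0.8), False) 35.2 r 38.8 a 0.832 [-12.9  -3.    9.6] 0.0134
(np.float64(0.61), False) 35.48 r 38.3 a 0.642 [-10.1   1.1   4.9] 0.0132
(np.float64(0.42), False) 35.77 r 37.7 a 0.458 [-7.6  1.   3.4] 0.013
(np.float64(0.23), False) 36.05 r 37.0 a 0.278 [-6.1 -0.4  3.1] 0.0132
(np.float64(0.04), False) 36.33 r 36.3 a 0.096 [-5.6 -1.2  3.2] 0.0135
(np.float64(0.0), False) 36.58 r 36.2 a 0.063 [-7.8 -0.8  2.3] 0.0131
('end', False) 36.91 r 36.0 a -0.039 [-5.5 -0.5  2. ] 0.0132
```

```bash
python3 - <<'E'
from h import *
h=env.movel(rk(-.070,-.070,.261),.02,stop_force=12);s=env.get_state();print(h,s['tcp_pos'],s['force'])
env.grip(.06);p=env.get_state()['tcp_pos'];env.movel([p[0],p[1],.36],.15)
env.reach([.35,-.45,.4],q(0))
I,D=camera('side');np.savez('side6.npz',I=I,D=D);I2,D2=camera('top');np.savez('top6.npz',I=I2,D=D2);print(env.get_state()['time'])
cv2.imwrite('pics/shut.png',np.hstack([cv2.resize(I2[140:260,130:250],(400,400)),cv2.resize(I[110:230,190:310],(400,400))]))
C=cloud('top',D2);x,y,Z=np.moveaxis(C,-1,0);R=np.array([[np.cos(TH),-np.sin(TH)],[np.sin(TH),np.cos(TH)]])
from meas import castmask
for n,DD,zz in(('top',D2,.226),('side',D,.208)):
    C=cloud(n,DD);x,y,Z=np.moveaxis(C,-1,0);m=(Z>.192)&(Z<.24)&(x>.45)&(x<.65)&(y>.03)&(y<.25)
    P=castmask(n,m,zz);print(n,'post rack frame',len(P),np.round((P.mean(0)-O)@R*1000,1))
E
python3 bar.py 6
```

```text
True [0.56331872 0.13584276 0.25995587] [-3.32825535 -1.94470498  7.25227688]
40.8083
top post rack frame 23 [-81.5 -70.5]
side post rack frame 57 [-77.5 -66.9]
top bar in rack 127 [-3.9  3.2] z 0.16107124087255453
side bar in rack 156 [-2.   0.4] z 0.15802522587805545
```

View pics/shut.png

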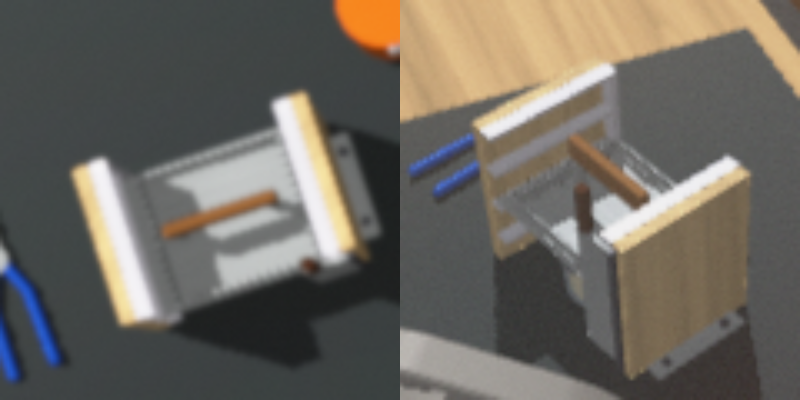

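The flap lies across the front: post at rack (-79.5,-69) mm, expected (-78,-70). Quick bystander check against the first picture, then hand in.

```bash
python3 - <<'E'
from h import *
a=np.load('top0.npz')['I'];b=np.load('top6.npz')['I']
def cen(I,f):
    h=cv2.cvtColor(I,cv2.COLOR_BGR2HSV);m=f(h)
    m[:115]=0;m[305:]=0;m[:,:108]=0;m[:,437:]=0
    k,l,s,c=cv2.connectedComponentsWithStats(m.astype(np.uint8));return [(np.round(c[i],1).tolist(),int(s[i,4])) for i in range(1,k) if s[i,4]>60]
for nm,f in(('orange',lambda h:(h[...,0]<14)&(h[...,1]>200)&(h[...,2]>180)),('yellow',lambda h:(h[...,0]>22)&(h[...,0]<35)&(h[...,1]>150)),('blue',lambda h:(h[...,0]>105)&(h[...,0]<130)&(h[...,1]>150))):
    print(nm,cen(a,f),cen(b,f))
for nm,(u0,v0,u1,v1) in dict(talltub=(270,150,310,190),file=(262,232,292,305)).items(): 
    d=cv2.absdiff(a[v0:v1,u0:u1],b[v0:v1,u0:u1]).max(2);print(nm,'changed px',int((d>40).sum()))
job.job_done()
E
```

```text
orange [([333.9, 158.2], 122)] [([333.1, 158.5], 95)]
yellow [([412.3, 213.2], 516)] [([412.3, 213.3], 524)]
blue [([140.3, 233.9], 148), ([129.5, 237.9], 148)] [([140.3, 233.8], 147), ([129.5, 237.9], 148)]
talltub changed px 0
file changed px 0
the job is handed in; nothing more can be done
```

The tool tray is in the rack on the middle rails and pushed back to the stops, and the keeper flap is shut across the front. I handed the job in at about 41 s. No verdict was reported.

- **Rails:** The tub in the rack is the short one (lid at about 0.068 m), so the 40 mm rails were blocked and the 85 mm pair was the lowest that clears it. The tray touched down with its underside at 0.088 m and sits level.
- **Fully home:** My first pushes stopped early on their force limits, and a low push on the front edge did not move the tray. In a final stepped push the resistance rose steadily to 18 N while the tray hardly moved, so I take it to be against the stops.
- **Disagreement:** The cameras place the tray about 2–4 mm short of my rack origin. The keeper's arc also suggested the hinge is about 2–3 mm nearer the robot, so my measured origin is probably off rather than the tray.
- **Keeper:** The post ended at about (-79.5, -69) mm in the rack frame, against (-78, -70) when shut, which puts the flap at about 0 rad.
- **Bystanders:** The tall tub, level, file and pliers matched the first top picture. The short tub is hidden under the tray and was not re-measured. The tray passed about 20 mm above it.

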